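# Release the key left latched on the bench selector box

## Robot

A 7-joint arm with a two-finger parallel gripper is mounted at the origin on a cart in front of the work surface, level with it; the furniture and walls round the work are solid. World frame = base frame: x ahead of the robot, y to its left, z up, the work surface at z = 0. Lengths are in mm, angles in rad, forces in N, time in s.
With the tool pointing down it reaches from about 400 to 850 mm from the base axis. Payload 6.9 kg.
Tool frame: the origin (TCP) lies on the centre line of the jaws, within the pads' length; the fingertips stand r.tip_extent ahead of it and the grasp point (between the pads) lies 2 mm behind it (r.tip_extent is the distance from the TCP to the fingertips, in mm); z points along the fingers, y is the line along which they close (so a half turn about z gives the same grasp; the last joint's range is limited). The gripper opens to 85 mm and grips with 20 to 120 N. Pads are 22 mm wide; open, the fingers measure 114 mm over their backs; the gripper's body (76 mm by 85 mm) begins 54 mm behind the grasp point. The pads swing forward as they close: fully open they stand 13 mm farther back than shut.
Start: joints at [1.357, 0.507, -0.238, 1.5, 0.126, 1.149, -0.155], TCP at [195.862, -593.506, 248.275] pointing down, gripper open.
Joint ranges: [-3.08, 3.08], [-0.24, 2.05], [-1.43, 1.35], [0, 2.5], [-1.52, 4.66], [0.17, 1.96], [-2.89, 2.89]. Speed limits (rad/s): [2.39, 2.39, 3.14, 3.14, 3.14, 3.14, 3.14].

## Interface

Orientations are given as a unit quaternion [x, y, z, w].
In Python, from bench import r gives the robot as it stands. Calls block until the motion is done:
- r.move_ptp(position, orientation): joint-space move of the TCP to a pose.
- r.servo_line(position, orientation=None, speed=150): straight line of the TCP; orientation=None keeps the orientation; speed is the mean speed in mm/s.
- r.move_joints(angles): joint-space move.
- r.gripper_to(opening): opening from 0.0 (shut) to 1.0 (fully open); the grip force is fixed at half the most; returns when the fingers have stopped.
- r.hold(seconds).
- r.ik(position, orientation): joint angles nearest the present ones, or None.
- r.capture(name): name is "scene" or "top" or "wrist"; returns a dict with "color" (384x512x3 uint8, red, green, blue), "vertical_fov" (degrees; the focal length in pixels is half the picture's height over the tangent of half this angle, whatever the lens; pixels are square), "cx", "cy" (the principal point, pixels), "R" (3x3) and "t" (3): a world point X has camera coordinates R X + t; the wrist camera has in their place "hand_eye" (4x4, takes a point from camera to tool coordinates, whose origin is the TCP and whose axes are the flange's). Camera axes: x right, y down, z forward; pixel columns grow to the right and rows downward; lengths in mm; the calibration is good to about 2 mm. A picture is of the moment at which its call begins: read the wrist's pose just before it. There is no depth.
A pose or a line that the arm cannot do raises r.Unreachable and nothing moves.
- r.job_done(): hands the job in; it is judged then, once.
Readings, each from a call of its own:
- r.current_clock(): time.
- r.current_joints(): joint angles.
- r.current_qd(): joint speeds.
- r.current_effort(): joint torques, N m.
- r.current_ee_pos(): TCP position.
- r.current_ee_rot(): TCP orientation.
- r.current_force(): force on the tool from outside, world axes, zero at the start.
- r.current_torque(): the same for the moment, N m.
- r.current_width(): opening from 0.0 (shut) to 1.0 (fully open).
- r.current_finger_force(): force on a finger pad.
Only numpy, scipy, OpenCV 4.12 (cv2) and the standard library are available. Lean on these libraries where they do the work, as an engineer would, in place of code of your own. Each camera call takes 0.05 s, during which the arm holds its last target. There are 200 camera calls.

## Task

One of the four identical push-push keys on the selector box has been left latched in, so its test supply is still connected. Feel for it with light taps of the closed fingertips, press that key in to release it, and finish with all four keys standing up; do not push any of the other three in far enough to latch, and grasp or shift nothing on the bench.

Things in the scene. Friction and masses are not known exactly. Their poses are not given: they have to be found in the camera images.
- selector: Grey steel switch box, fixed on the bench, 136 mm deep (x), 222 wide (y), 56 high to its flat panel; four square grey keys in a row along y in the panel's front half, two black binding posts (17 mm tall, 48 and 68 mm towards +x) behind each. Origin: centre of its underside; x points away from the robot, from keys to posts (within 20 degrees), y left along the row, z up.
- slot_1 (a point): Fixed point on the panel, 56 mm above the bench, under the centre of the leftmost key (+y end of the row); it does not move with the key. The four keys are alike: flat caps 23 x 23 mm at 42 mm spacing, each in a black frame 31 x 31 mm, 3.5 mm high. Cap top over this point: 12.0 mm when up, 9.3 mm when latched in, 5.5 mm at the end stop. Which key is latched differs each run.
- slot_2 (a point): The same point under the second key from the left. How a key that is up feels: it moves straight down, yields at about 2.7 N, then takes 0.8 N more per mm (and 0.45 N more per 10 mm/s of speed). Let go before 4.5 mm of travel it springs back up; pushed in 4.5 mm or more (about 6.3 N held still) it counts as latched.
- slot_3 (a point): The same point under the third key from the left. How the latched key feels: its top is met 2.7 mm lower than the others; it gives 1.5 mm up to about 5.5 N, then yields. Pushed in to 5.7 to 6.5 mm below the up height (3 to 3.8 mm below where it sat, 7 to 8 N; a hard stop at 6.5 mm), held 0.2 s and let go, it comes free and springs up to full height within 0.5 s.
- slot_4 (a point): The same point under the fourth, rightmost key (-y end of the row). In the rules the four caps are called key_k, key_m, key_r and key_w (plus _c0); they are dealt to the four places anew each run, so these names tell nothing of the place.
- pliers: Long-nose pliers with blue grips lying flat right of the box, 132 x 48 x 16 mm, long axis along their x, origin under their middle; bystander.
- vial: Sample vial with a blue cap standing upright left of the box, 27 mm diameter, 66 mm tall, origin at the centre of its foot; bystander.
- clip: Small red crocodile clip lying behind the box, 10 x 52 x 9 mm, long axis along its y, origin under its middle; bystander.

How it is judged (in metres and radians):
On the way:
1. the key that was left latched is pressed in past its catch (z of key_r_c0 in the frame of selector below 0.0546 m), for 0.05 s.
At the end, for the whole second after the job is handed in: All four keys stand up (each within 1 mm of its full height) and the bystanders lie where they lay (within 15 mm, the vial upright) (z of each of key_k_c0, key_m_c0, key_r_c0, key_w_c0 in the frame of selector above 0.0583 m and distance of each of pliers, vial, clip from where it was at the start of the episode below 0.015 m and angle between vial's own z axis and vertical below 0.2 rad); the robot touches nothing.
It fails at once if one of the three keys that were up is pushed in 4.5 mm or more, to where it latches (z of any of key_k_c0, key_m_c0, key_w_c0 in the frame of selector below 0.0548 m).
It fails at once if a bystander is lifted or shifted by more than 15 mm, or the vial tips (distance of any of pliers, vial, clip from where it was at the start of the episode above 0.015 m or angle between vial's own z axis and vertical above 0.35 rad).
It also fails if it takes over 45 s, if anything falls off the work surface, if the arm or the gripper's body presses on something with over 40 N, if the wrist force passes 120 N, or if a joint passes its speed limit or range.

## Working session

There is one attempt and no reset: what is moved stays moved. The work goes in short steps, each a Python script; the robot and the scene stay as the last script left them, time stands still between calls to the robot, and variables do not carry over. Pictures are saved under pics/ and viewed, at most 10 in all, crops included, and the job is handed in when it is done.

```bash
mkdir -p pics; ls
python3 - <<'E'
from bench import r
import cv2,numpy as np
for n in("top","scene"):
    c=r.capture(n); cv2.imwrite(f"pics/{n}.png",c["color"][:,:,::-1]); print(n,c["vertical_fov"],c["cx"],c["cy"],np.round(c["R"],4).tolist(),np.round(c["t"],1).tolist())
print(r.tip_extent,r.current_clock(),r.current_force(),r.current_ee_rot())
E
```

```text
pics
top 43.079653355501804 253.60336053521578 187.29409710673875 [[0.1152, -0.9933, 0.0003], [-0.9633, -0.1118, -0.2442], [0.2426, 0.0278, -0.9697]] [-103.9, 568.7, 793.2]
scene 56.566510420882565 254.12704542586667 181.20604028329217 [[0.7403, -0.6722, 0.0066], [-0.5016, -0.5589, -0.6604], [0.4476, 0.4856, -0.7509]] [-460.6, 327.5, 673.5]
17.0 0.1 [ 0.43093666 -0.37601724 -0.05844938] [ 9.87323252e-01  1.58720437e-01 -1.43290088e-04 -7.73005869e-04]
```

View pics/top.png

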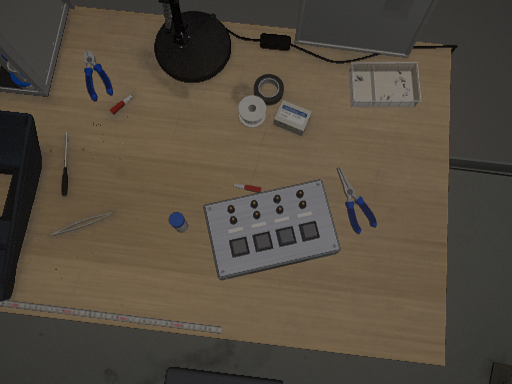

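The top view shows the box centred near (271,230), with keys at about (239,247), (263,242), (287,236) and (310,231). I'll enlarge it.

Run:
```python
import cv2
i=cv2.imread("pics/top.png")[170:285,195:350]
cv2.imwrite("pics/crop.png",cv2.resize(i,None,fx=5,fy=5,interpolation=cv2.INTER_CUBIC))
```

```text
(no output)
```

View pics/crop.png

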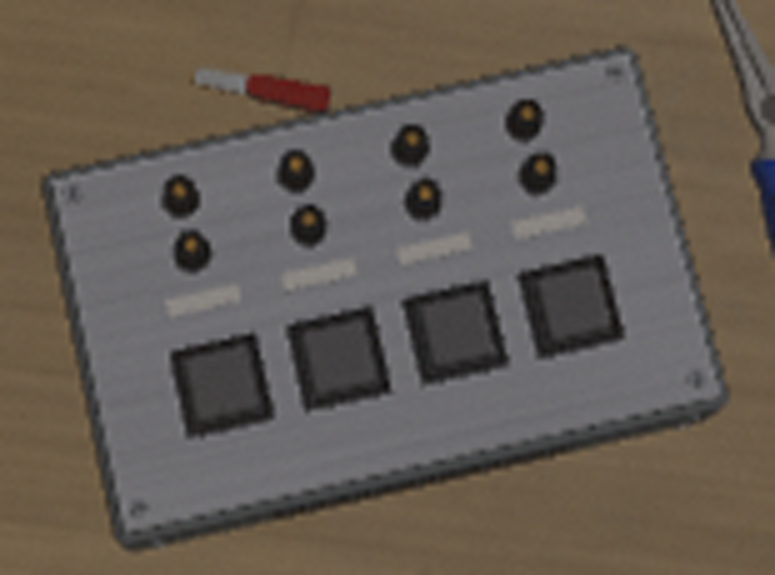

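View pics/scene.png

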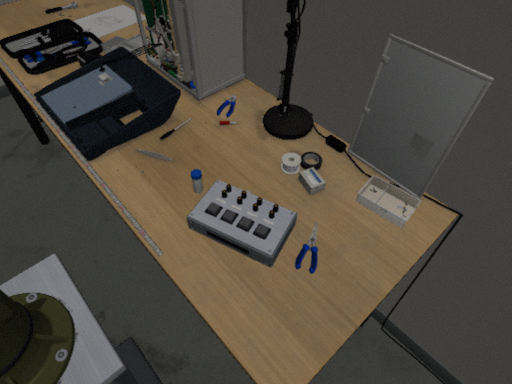

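The crop puts the frame centres at about (221,385), (339,358), (456,332) and (572,306). The scene view shows the vial, pliers and clip all clear of the key row. Next I compute positions and move above slot 2.

```bash
cat > h.py <<'E'
from bench import r
import numpy as np, json
from scipy.spatial.transform import Rotation as R
def quat(yaw): return (R.from_euler('z',yaw)*R.from_euler('x',np.pi)).as_quat()
E
python3 - <<'E'
from h import *
c=r.capture("top"); f=192/np.tan(np.radians(c["vertical_fov"]/2)); M=np.array(c["R"]);t=np.array(c["t"])
def px(u,v,z):
    d=M.T@np.array([(u-c["cx"])/f,(v-c["cy"])/f,1]); o=-M.T@t
    return (o+d*(z-o[2])/d[2])
P=np.array([px(195+(a+.5)/5-.5,170+(b+.5)/5-.5,59.5)[:2] for a,b in[(221,385),(339,358),(456,332),(572,306)]])
d=P[0]-P[3]; yaw=np.arctan2(-d[0],d[1]); print(P.round(1).tolist(),np.linalg.norm(d)/3,yaw)
m=P.mean(0);u=d/np.linalg.norm(d); S=[(m+u*42*k).tolist() for k in(1.5,.5,-.5,-1.5)]
best=None
for a in (0,np.pi/2,-np.pi/2,np.pi):
    q=quat(yaw+a); js=r.ik([*S[1],120],q)
    print(a,None if js is None else np.round(js,2))
    if js is not None:
        s=np.abs(np.array(js)-r.current_joints()).max()
        if best is None or s<best[0]: best=(s,q.tolist())
json.dump(dict(S=S,q=best[1],yaw=yaw),open("s.json","w"))
t0=r.current_clock()
r.gripper_to(0.0); print(r.current_clock()-t0, r.tip_extent)
r.move_ptp([*S[1],250],best[1])
r.servo_line([*S[1],130+0],speed=150)
print(r.current_clock(),r.current_ee_pos(),r.current_force())
import cv2
p=r.current_ee_pos(); w=r.capture("wrist"); cv2.imwrite("pics/w.png",w["color"][:,:,::-1])
H=np.array(w["hand_eye"]); Rt=R.from_quat(r.current_ee_rot()).as_matrix()
for g in [(s[0],s[1],59.5) for s in S]:
    X=np.linalg.inv(H)@np.r_[Rt.T@(np.array(g)-p),1]; ff=192/np.tan(np.radians(w["vertical_fov"]/2))
    print(X[:2]/X[2]*ff+[w["cx"],w["cy"]], X[2])
E
```

```text
[[470.6, -24.0], [484.8, -63.8], [498.6, -103.6], [512.5, -143.3]] 42.13147279811188 0.33733180692404807
0 [ 0.37  0.47 -0.41  2.02  0.29  0.7  -1.46]
1.5707963267948966 [ 0.58  0.54 -0.74  2.02  0.52  0.78 -0.13]
-1.5707963267948966 [ 0.1   0.45 -0.02  2.03  0.02  0.66 -2.74]
3.141592653589793 [ 0.82  0.73 -1.23  2.02  0.83  1.02  1.09]
0.7666999999999999 17.0
4.025 [485.17611771 -63.7581384  130.60489013] [-0.07329429 -0.35277669 -0.50723592]
[243.18161813 141.6333173 ] 195.50527133401928
[243.36100647 212.12379008] 206.61685262790985
[243.52208496 275.4194229 ] 217.72843392180047
[243.66752075 332.56827611] 228.8400152156911
```

View pics/w.png

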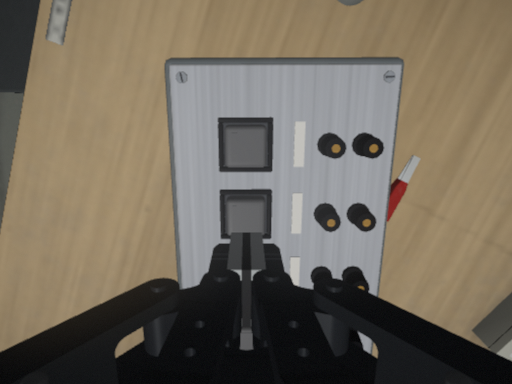

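The wrist view shows slots 1 and 2 at (246,145) and (246,213). That is within 2 mm of the predicted positions, so I start tapping.

```bash
cat >> h.py <<'E'
s=json.load(open("s.json")); S=s["S"]; q=s["q"]
u=np.array([np.cos(s["yaw"]),np.sin(s["yaw"])]); S=[np.array(p)+0.8*u for p in S]
def line(k,z,v): r.servo_line([*S[k],z],q,speed=v)
def tap(k,lo=82.0,thr=1.2):
    line(k,98,150); line(k,89,60); r.hold(.15); f0=r.current_force()[2]; z=87.5; log=[]
    while z>=lo:
        line(k,z,15); f=r.current_force()[2]-f0; zz=r.current_ee_pos()[2]; log.append((z,round(zz,2),round(f,2)))
        if f>thr: break
        z-=.5
    line(k,98,60); return log
E
python3 - <<'E'
from h import *
for k in (1,0):
    print(k+1,tap(k),r.current_clock())
E
```

```text
2 [(87.5, np.float64(87.49), np.float64(-0.33)), (87.0, np.float64(86.97), np.float64(0.79)), (86.5, np.float64(86.45), np.float64(0.37)), (86.0, np.float64(85.97), np.float64(0.55)), (85.5, np.float64(85.48), np.float64(0.71)), (85.0, np.float64(84.98), np.float64(0.51)), (84.5, np.float64(84.47), np.float64(0.84)), (84.0, np.float64(83.97), np.float64(0.28)), (83.5, np.float64(83.46), np.float64(0.24)), (83.0, np.float64(82.95), np.float64(0.58)), (82.5, np.float64(82.49), np.float64(0.36)), (82.0, np.float64(82.0), np.float64(0.43))] 8.3083
1 [(87.5, np.float64(87.48), np.float64(0.3)), (87.0, np.float64(87.03), np.float64(-0.53)), (86.5, np.float64(86.48), np.float64(0.75)), (86.0, np.float64(85.96), np.float64(-0.74)), (85.5, np.float64(85.47), np.float64(0.22)), (85.0, np.float64(85.11), np.float64(3.12))] 11.0583
```

Slot 1 is up: contact came at TCP z ≈ 85.1. Slot 2 showed no contact down to 82.0, so it looks like the latched key. I press it in stages with a force check.

Run:
```python
from h import *
k=1
line(k,89,60); r.hold(.15); f0=np.mean([r.current_force()[2] for _ in range(3)])
line(k,82.5,30)
for z in (81.8,81.2,80.6,80.0,79.5,79.1,78.8):
    line(k,z,10); f=r.current_force()[2]-f0; zz=r.current_ee_pos()[2]; print(z,round(zz,2),round(f,2))
    if f>14: break
r.hold(.35); print(r.current_ee_pos()[2],r.current_force()[2]-f0)
line(k,98,60); r.hold(.5); print(r.current_clock())
print(tap(k,83.5),r.current_clock())
```

```text
81.8 81.84 0.21
81.2 81.33 3.94
80.6 80.72 5.05
80.0 80.12 5.07
79.5 79.71 6.42
79.1 79.36 7.52
78.8 79.07 7.71
79.08900792877775 7.747537652303859
15.5083
[(87.5, np.float64(87.48), np.float64(-0.04)), (87.0, np.float64(87.03), np.float64(0.87)), (86.5, np.float64(86.47), np.float64(-1.04)), (86.0, np.float64(85.97), np.float64(0.4)), (85.5, np.float64(85.45), np.float64(-0.06)), (85.0, np.float64(85.14), np.float64(1.9))] 18.075
```

Slot 2 now meets the fingers at full height, the same as slot 1. I lift clear and hand in.

Run:
```python
from h import *
line(1,200,150); r.hold(.5); print(r.current_force(),r.current_clock()); print(r.job_done())
```

```text
[-1.07393336 -0.32189344 -0.50202708] 19.4083
the job is handed in; nothing more can be done
None
```

The latched key was the second from the left (slot 2): I pressed it to about 7.7 N, a follow-up tap found it at full height, I never tapped slots 3 and 4, and the job was handed in at about 19 s (no verdict returned).

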